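# Push the silencer into the vacuum manifold's free fitting

## Robot

A 6-joint arm with a two-finger parallel gripper is mounted at the origin on the work surface. World frame = base frame: x ahead of the robot, y to its left, z up, the work surface at z = 0. Lengths are in m, angles in rad, forces in N, time in s.
With the tool pointing down it reaches from about 0.275 to 0.85 m from the base axis. Payload 5.2 kg.
Tool frame: the origin (TCP) lies midway between the tips of the shut fingers; the grasp point (between the pads) lies 19 mm behind it; z points along the fingers, y is the line along which they close (so a half turn about z gives the same grasp; the last joint's range is limited). The gripper opens to 85 mm and grips with 20 to 120 N. Pads are 22 mm wide; open, the fingers measure 114 mm over their backs; the gripper's body (76 mm by 85 mm) begins 54 mm behind the grasp point. The pads swing forward as they close: fully open they stand 13 mm farther back than shut.
Start: joints at [1.09, 0.259, 1.535, -0, 1.348, -0.203], TCP at [0.151, 0.529, 0.231] pointing down, gripper open.
Joint ranges: [-3.14, 3.14], [-0.91, 2.08], [0.19, 2.58], [-1.22, 4.36], [0.22, 2.71], [-3.12, 3.12]. Speed limits (rad/s): [2.57, 2.57, 3.14, 3.14, 3.14, 3.14].

## Interface

Orientations are given as a unit quaternion [w, x, y, z].
In Python, from workcell import * gives the robot as it stands.
- The arm moves only by the shell command python3 -m crank 'ROWS' [FORCE]. ROWS is JSON, a list of rows, each an object with "twist": the turn, a rotation vector about the tool's x, y, z in rad, a list of three; "delta_pos": the shift along the tool's x, y, z in mm, a list of three; "fingers": the closure, from 0 (fully open) to 1 (shut). A call has 1 to 5 rows; each row is the pose to reach, as a shift and turn from the pose commanded when the call began, along the tool's axes at that moment; what a row does not reach only later rows make up. A row lasts 1/8 s, in which the tool goes at most 62.5 mm and 10.7 degrees, less where a joint would pass 70% of its speed; a pose out of reach is approached as far as the arm can. A call with a gripper value outside its range is refused whole. The fingers move at their own pace and stop on an object; FORCE is the grip in N (left out, the last holds). Time passes only in rows, so rows that repeat a pose let the fingers close. It gives the time, the measured TCP pose, the force, the opening and the grip force at its end, in the units of the state.
- get_state(): the state, without advancing time (a new reading comes with each control period).
- capture(name): name is "scene" or "top" or "wrist"; returns the picture (384x512x3 uint8, blue, green, red); there is no depth.
- calibration(name): a dict with "K" (3x3 intrinsics, pixels), "T" (4x4, takes a point from camera to world coordinates). Camera axes: x right, y up, looking along -z (the intrinsics and any distortion apply to the point x, -y, -z); pixel columns grow to the right and rows downward; lengths in m; the calibration is good to about 2 mm. A picture is of the moment at which its call begins: read the wrist's pose just before it. calibration takes no time and is no camera call; for the wrist camera it gives the pose at the moment of the call.
- close_job(): hands the job in; it is judged then, once.
The state is a dict: "time_s": time; "joint_pos": joint angles; "joint_velocities": joint speeds; "joint_efforts": joint torques, N m; "ee_pos": TCP position; "orientation": TCP orientation; "wrist_force": force on the tool from outside, world axes, zero at the start; "ft_torque": the same for the moment, N m; "gripper_width": finger opening in m; "finger_force": force on a finger pad.
Only numpy, scipy, OpenCV 4.12 (cv2) and the standard library are available. Lean on these libraries where they do the work, as an engineer would, in place of code of your own. Each camera call takes 0.05 s, during which the arm holds its last target. There are 200 camera calls.

## Task

Fit the exhaust silencer to the manifold: take the silencer (the part with the tall, fat, ribbed head) out of the blue parts rack and push its tube into the wide fitting that is still free, until it locks with its flange down on the black collar; then let go. Leave the blanking plug and the hose tail standing in the rack.

Things in the scene. Friction and masses are not known exactly. Their poses are not given: they have to be found in the camera images.
- silencer: Silencer, 90 mm tall, 0.12 kg, upright in a rack hole. Origin: tip of its tube; z up its axis; round. From the tip up: nose 12 to 20 mm across (0-5 mm), bead 20 across (5-12), neck 14 (12-36), steel flange 42 (36-41), ribbed brass head 31 across (41-90, flat top): grip here. Blue rack 45 mm tall, three 27 mm holes in a row, 85 mm apart; the flange rests on its top.
- fitting: Free wide fitting, 42 mm across, 46 tall. Origin: centre of its underside, on a manifold block 50 mm tall; z up. Mouth 34 mm across, narrowing to a 24 bore 8 mm down. Sprung teeth stop the tube 10 mm short of home; push down with 6-15 N to snap past them. Home: silencer origin 10 mm above this one, flange on collar. Beside it, 85 mm apart, any order: a plugged one (20 mm taller) and a narrow one.
- plug: Blanking plug, to be left in the rack: the same steel tube and flange as the silencer, with a low domed brass head 26 mm across; 56 mm tall in all. Origin at the tip of its tube, z up.
- tail: Hose tail, to be left in the rack: the same steel tube and flange as the silencer, with a thin barbed brass stalk 16 mm across; 90 mm tall in all. Origin at the tip of its tube, z up.
Things that resemble listed ones, but are neither listed nor needed, are in the scene too. What is shaped like the silencer but turquoise is not meant.

How it is judged:
By the outcome, as a careful person would: the job done as asked, in the order asked, and still so for the second after the job is handed in, with the robot touching nothing.
It also fails if it takes over 38 s, if anything falls off the work surface, if the arm or the gripper's body presses on something with over 40 N, if the wrist force passes 120 N, or if a joint passes its speed limit or range.

## Working session

There is one attempt and no reset: what is moved stays moved. The work goes in short steps, Python scripts to look and compute and a shell command to move; the robot and the scene stay as the last step left them, time stands still between calls to the robot, and variables do not carry over. Pictures are saved under pics/ and viewed, at most 10 in all, crops included, and the job is handed in when it is done.

```bash
mkdir -p pics
python3 - <<'E'
from workcell import *
import cv2,numpy as np
for n in("scene","top"):
    c=calibration(n);print(n,c["K"],np.round(c["T"],4).tolist(),[k for k in c]);im=capture(n);cv2.imwrite(f"pics/{n}0.png",im)
s=get_state();print(s["ee_pos"],s["orientation"],s["gripper_width"],s["time_s"])
a=[cv2.imread(f"pics/{n}0.png") for n in("scene","top")]
cv2.imwrite("pics/a.png",cv2.resize(a[0],(800,600)));cv2.imwrite("pics/b.png",cv2.resize(a[1],(800,600)))
E
```

```text
scene [[360.8617233    0.         255.94969236]
 [  0.         360.8617233  194.79972006]
 [  0.           0.           1.        ]] [[-0.5325, -0.5643, 0.6309, 1.1324], [0.8464, -0.3547, 0.3972, 0.4012], [-0.0003, 0.7455, 0.6665, 0.6556], [0.0, 0.0, 0.0, 1.0]] ['K', 'T']
top [[352.61741282   0.         252.31272139]
 [  0.         352.61741282 188.09647732]
 [  0.           0.           1.        ]] [[-0.0268, 0.9923, -0.1206, 0.458], [-0.9994, -0.0238, 0.0262, 0.0451], [0.0232, 0.1212, 0.9924, 0.8145], [0.0, 0.0, 0.0, 1.0]] ['K', 'T']
[0.15059158 0.5285079  0.23055327] [-2.66127074e-04  1.38443084e-01  9.90370061e-01 -7.63802326e-04] 0.08573467537959122 0.1
```

View pics/a.png

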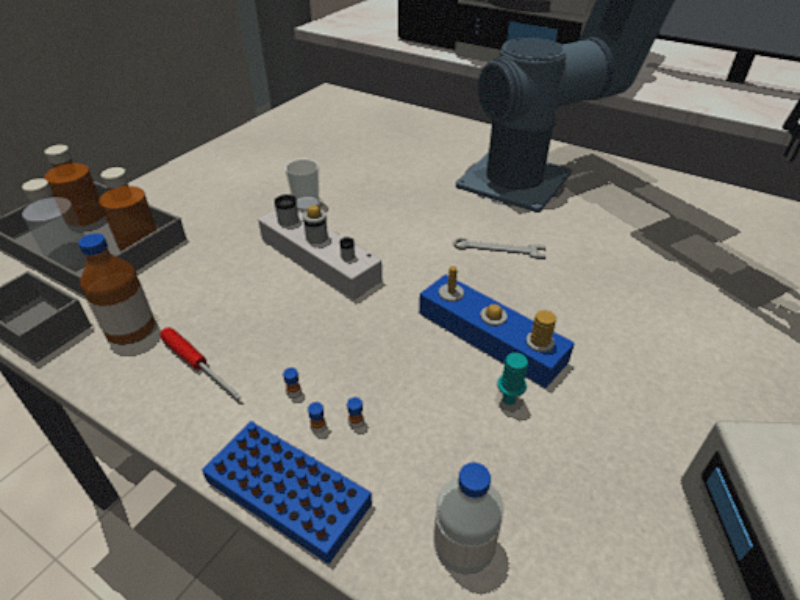

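View pics/b.png

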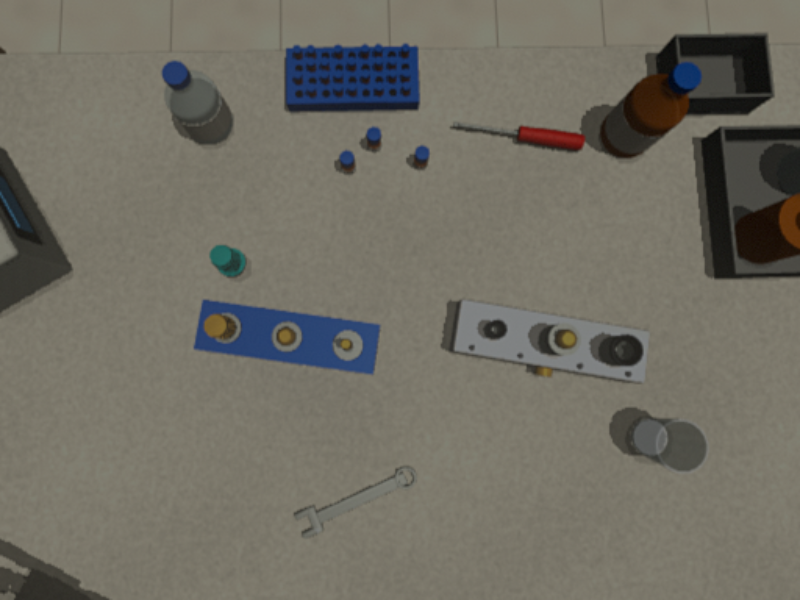

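The scene and top views show these silencer-shaped candidates (800-px coordinates):
- **Brass ribbed head in the blue rack:** scene (543,328), top (216,326). It has a fat, tall head and stands in the rack, so it fits the description.
- **Turquoise one on the table:** scene (513,375), top (228,260). Excluded by its colour.
- **Plug:** top (287,336), with a low dome.
- **Tail:** top (346,345), with a thin stalk.

For the fittings, the free wide one is at top (626,350), scene (286,208). The plugged one is in the middle and the narrow one is at top (495,329).

```bash
cat > h.py <<'E'
from workcell import *
import cv2,numpy as np
def ray(c,u,v):
    K,T=np.array(c["K"]),np.array(c["T"])
    d=np.array([(u-K[0,2])/K[0,0],-(v-K[1,2])/K[1,1],-1.])
    return T[:3,3],T[:3,:3]@d
def plane(c,u,v,z):
    o,d=ray(c,u,v);return o+d*(z-o[2])/d[2]
def proj(c,P):
    K,T=np.array(c["K"]),np.array(c["T"]);p=T[:3,:3].T@(np.asarray(P)-T[:3,3])
    return K[0,0]*p[0]/-p[2]+K[0,2],K[1,1]*p[1]/p[2]+K[1,2]
def blobs(m,mn=15):
    n,l,st,ce=cv2.connectedComponentsWithStats(m.astype(np.uint8));return [(st[i].tolist(),ce[i].round(1).tolist()) for i in range(1,n) if st[i,4]>=mn]
E
python3 - <<'E'
from h import *
T=cv2.imread("pics/top0.png");S=cv2.imread("pics/scene0.png");ct,cs=calibration("top"),calibration("scene")
for n,im,c,roi in(("top",T,ct,(100,180,440,260)),("scene",S,cs,(150,110,400,260))):
    h=cv2.cvtColor(im,cv2.COLOR_BGR2HSV);x0,y0,x1,y1=roi
    sel=np.zeros(h.shape[:2],bool);sel[y0:y1,x0:x1]=1
    print(n,"brass",blobs(sel&(h[...,0]>12)&(h[...,0]<28)&(h[...,1]>120)&(h[...,2]>60)))
    print(n,"dark",blobs(sel&(h[...,2]<50)))
    print(n,"blue",blobs(sel&(h[...,0]>105)&(h[...,0]<130)&(h[...,1]>120),200))
k=1.5625
for z in(.099,):print("sil",plane(ct,214/k,327/k,z),plane(cs,544/k,316/k,z))
print("fit",plane(ct,628/k,349/k,.096),plane(cs,286/k,202/k,.096))
a=cv2.resize(T[180:250,110:260],(800,373),interpolation=3);a2=cv2.resize(T[180:250,280:430],(800,373),interpolation=3)
b=cv2.resize(S[170:260,260:380],(400,300),interpolation=3);b2=cv2.resize(S[100:190,150:270],(400,300),interpolation=3)
cv2.imwrite("pics/c.png",np.vstack([cv2.resize(np.hstack([a,a2]),(800,186)),np.hstack([b,b2])]))
E
```

```text
top brass [([131, 201, 15, 16, 167], [137.9, 208.2]), ([144, 205, 6, 11, 25], [147.0, 210.1]), ([178, 210, 10, 10, 81], [182.5, 214.8]), ([358, 212, 11, 10, 84], [362.8, 216.7]), ([218, 217, 7, 6, 32], [220.8, 219.7]), ([344, 235, 9, 6, 44], [348.0, 237.2])]
top dark [([288, 194, 6, 30, 37], [290.6, 207.8]), ([310, 205, 14, 11, 100], [316.5, 210.3]), ([345, 209, 11, 18, 88], [348.7, 218.3]), ([383, 215, 28, 19, 388], [397.0, 224.1])]
top blue [([125, 192, 118, 47, 2554], [185.0, 215.4])]
scene brass [([197, 132, 8, 7, 47], [200.4, 135.0]), ([287, 171, 5, 16, 53], [289.0, 178.0]), ([312, 195, 9, 9, 66], [315.8, 199.1]), ([340, 199, 16, 22, 232], [347.4, 208.9])]
scene dark [([312, 110, 48, 14, 438], [330.9, 114.9]), ([292, 110, 74, 26, 154], [330.5, 125.1]), ([176, 125, 15, 17, 99], [183.0, 130.1]), ([195, 140, 14, 10, 43], [202.4, 143.6]), ([218, 152, 8, 8, 52], [221.7, 155.8])]
scene blue [([269, 176, 98, 72, 2290], [315.9, 211.1])]
sil [0.50758157 0.2597358  0.099     ] [0.51593373 0.25955215 0.099     ]
fit [ 0.46522    -0.27843706  0.096     ] [ 0.47305535 -0.26536827  0.096     ]
```

View pics/c.png

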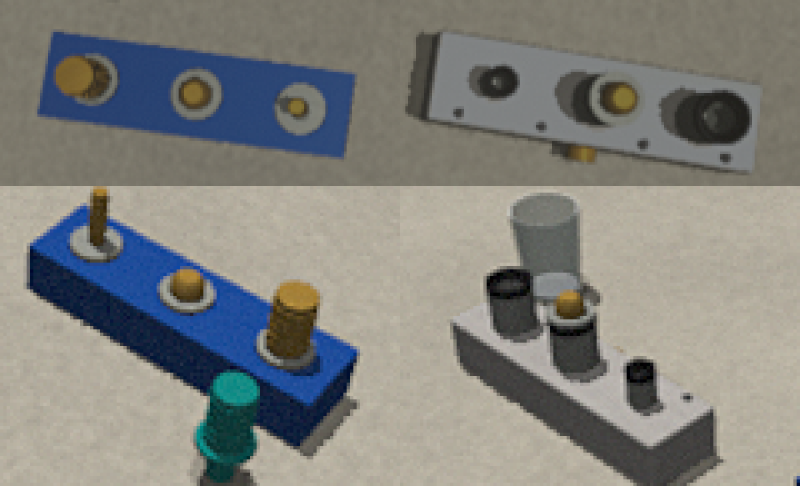

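The crop confirms it: the brass ribbed head at scene (348,202) / top (137,209) is the silencer. The open wide black fitting at scene (183,129) / top (402,223) is the free one. I'm moving over the silencer now.

```bash
python3 -m crank '[{"twist":[0,0,0],"delta_pos":[-60,-23,0],"fingers":0},{"twist":[0,0,0],"delta_pos":[-115,-44,0],"fingers":0},{"twist":[0,0,0],"delta_pos":[-170,-65,0],"fingers":0},{"twist":[0,0,0],"delta_pos":[-225,-86,0],"fingers":0},{"twist":[0,0,0],"delta_pos":[-280,-107,0],"fingers":0}]'
python3 -m crank '[{"twist":[0,0,0],"delta_pos":[-55,-21,0],"fingers":0},{"twist":[0,0,0],"delta_pos":[-100,-38,0],"fingers":0},{"twist":[0,0,0],"delta_pos":[-140,-54,0],"fingers":0},{"twist":[0,0,0],"delta_pos":[-140,-54,0],"fingers":0}]'
python3 - <<'E'
from h import *
s=get_state();c=calibration("wrist");im=capture("wrist");cv2.imwrite("pics/w1.png",im)
np.save("w1.npy",c,allow_pickle=True);print(c["K"],np.round(c["T"],4).tolist(),s["ee_pos"])
h=cv2.cvtColor(im,cv2.COLOR_BGR2HSV)
print(blobs((h[...,0]>12)&(h[...,0]<28)&(h[...,1]>120)&(h[...,2]>60),60),proj(c,[.51,.26,.099]))
E
```

```text
time_s: 0.72
ee_pos: [0.3918, 0.3478, 0.231]
orientation: [-0.0, 0.138, 0.99, -0.0]
wrist_force: [1.1, 0.6, -0.3]
gripper_width: 0.0851
finger_force: 0.0
time_s: 1.23
ee_pos: [0.5126, 0.2566, 0.2304]
orientation: [-0.0, 0.14, 0.99, -0.0]
wrist_force: [-0.3, 0.4, -1.0]
gripper_width: 0.0853
finger_force: 0.0
[[329.89764439   0.         252.17515687]
 [  0.         329.89764439 194.43305693]
 [  0.           0.           1.        ]] [[0.2771, -0.9152, -0.2926, 0.4373], [0.9608, 0.2636, 0.0855, 0.2783], [-0.0011, -0.3048, 0.9524, 0.3735], [0.0, 0.0, 0.0, 1.0]] [0.512608   0.25663471 0.23038308]
[([240, 155, 33, 24, 503], [254.3, 168.8]), ([159, 167, 22, 25, 398], [169.2, 179.8]), ([58, 196, 14, 13, 133], [64.7, 202.3])] (np.float64(255.53422447483277), np.float64(180.13474465524817))
```

View pics/w1.png

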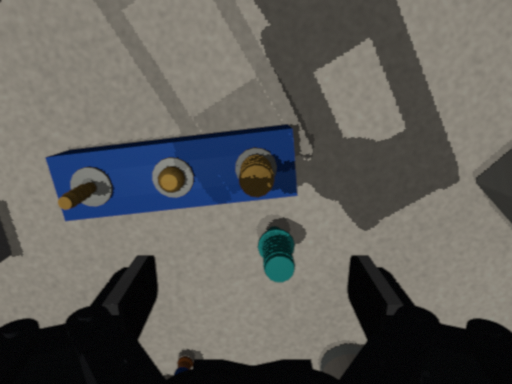

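The wrist view shows the silencer head at about (257,177), with its top disc towards the lower end. The plug is at (169,180), the tail at (75,195) and the turquoise part at (278,258). Next I'll measure the top disc.

Run:
```python
from h import *
c=np.load("w1.npy",allow_pickle=True).item();im=cv2.imread("pics/w1.png");h=cv2.cvtColor(im,cv2.COLOR_BGR2HSV)
m=(h[...,0]>8)&(h[...,0]<30)&(h[...,1]>110);m[:,:215]=0;m[:,300:]=0;m[:140]=0;m[225:]=0
b=max(blobs(m),key=lambda b:b[0][4]);print(b)
x,y,w,hh,_=b[0]
for r in range(y+hh-34,y+hh):
    q=np.where(m[r])[0]; 
    if r%3==0:print(r,q.min(),q.max())
# top disc: bottom edge = near rim; radius predicted
P=plane(c,258,182,.099);pr=[proj(c,P+.0155*np.array([np.cos(t),np.sin(t),0])) for t in np.linspace(0,6.28,40)];pr=np.array(pr);print(P,pr.min(0),pr.max(0))
print("flange mid from sides",plane(c,256.5,168.5,.05))
s=(h[...,1]<90)&(h[...,2]>60);s[:,:230]=0;s[:,285:]=0;s[:145]=0;s[192:]=0
print(blobs(s,20))
```

```text
([240, 155, 34, 41, 1104], [256.1, 175.2])
162 243 269
165 242 270
168 241 271
171 240 272
174 240 273
177 240 272
180 240 272
183 241 272
186 242 271
189 244 269
192 246 265
195 252 259
[0.51219248 0.26158808 0.099     ] [240.08902651 164.41062982] [275.95873349 199.01044046]
flange mid from sides [0.51160888 0.26098626 0.05      ]
[([235, 148, 36, 31, 291], [248.0, 157.1])]
```

```bash
python3 -m crank '[{"twist":[0,0,0],"delta_pos":[4,3.5,50],"fingers":0},{"twist":[0,0,0],"delta_pos":[4,3.5,100],"fingers":0},{"twist":[0,0,0],"delta_pos":[4,3.5,145],"fingers":0},{"twist":[0,0,0],"delta_pos":[4,3.5,174],"fingers":0},{"twist":[0,0,0],"delta_pos":[4,3.5,174],"fingers":0}]' 60
python3 -m crank '[{"twist":[0,0,0],"delta_pos":[0,0,0],"fingers":1},{"twist":[0,0,0],"delta_pos":[0,0,0],"fingers":1},{"twist":[0,0,0],"delta_pos":[0,0,0],"fingers":1},{"twist":[0,0,0],"delta_pos":[0,0,0],"fingers":1},{"twist":[0,0,0],"delta_pos":[0,0,0],"fingers":1}]' 60
```

```text
time_s: 1.9
ee_pos: [0.5044, 0.2638, 0.0551]
orientation: [-0.003, 0.138, 0.99, -0.001]
wrist_force: [-0.3, -0.2, 0.2]
gripper_width: 0.0853
finger_force: 0.0
time_s: 2.52
ee_pos: [0.5085, 0.2636, 0.0588]
orientation: [0.001, 0.138, 0.99, 0.0]
wrist_force: [-1.6, -0.7, 6.4]
gripper_width: 0.0289
finger_force: 58.9
```

```bash
python3 -m crank '[{"twist":[0,0,0],"delta_pos":[0,0,-20],"fingers":1},{"twist":[0,0,0],"delta_pos":[0,0,-60],"fingers":1},{"twist":[0,0,0],"delta_pos":[0,0,-110],"fingers":1},{"twist":[0,0,0],"delta_pos":[0,0,-150],"fingers":1},{"twist":[0,0,0],"delta_pos":[0,0,-165],"fingers":1}]'
python3 -m crank '[{"twist":[0,0,0],"delta_pos":[-14,-44,0],"fingers":1},{"twist":[0,0,0],"delta_pos":[-32,-98,0],"fingers":1},{"twist":[0,0,0],"delta_pos":[-50,-154,0],"fingers":1},{"twist":[0,0,0],"delta_pos":[-67,-210,0],"fingers":1},{"twist":[0,0,0],"delta_pos":[-85,-266,0],"fingers":1}]'
python3 -m crank '[{"twist":[0,0,0],"delta_pos":[-18,-56,0],"fingers":1},{"twist":[0,0,0],"delta_pos":[-36,-112,0],"fingers":1},{"twist":[0,0,0],"delta_pos":[-54,-168,0],"fingers":1},{"twist":[0,0,0],"delta_pos":[-73,-228,0],"fingers":1},{"twist":[0,0,0],"delta_pos":[-73,-228,0],"fingers":1}]'
python3 - <<'E'
from h import *
s=get_state();c=calibration("wrist");im=capture("wrist");cv2.imwrite("pics/w2.png",im);np.save("w2.npy",c,allow_pickle=True)
s2=get_state();print(s["ee_pos"],s2["ee_pos"],s2["orientation"],s["gripper_width"],proj(c,[.467,-.272,.096]),proj(c,s["ee_pos"]+[0,0,-.047]))
cv2.imwrite("pics/w2b.png",cv2.resize(im,(800,600)))
E
```

```text
time_s: 3.15
ee_pos: [0.5087, 0.2636, 0.2251]
orientation: [0.002, 0.139, 0.99, 0.001]
wrist_force: [-0.8, -0.1, -2.0]
gripper_width: 0.0289
finger_force: 59.3
time_s: 3.78
ee_pos: [0.5155, -0.0173, 0.2209]
orientation: [-0.001, 0.138, 0.99, 0.0]
wrist_force: [1.4, 0.7, -0.3]
gripper_width: 0.0289
finger_force: 59.6
time_s: 4.4
ee_pos: [0.523, -0.2594, 0.2201]
orientation: [-0.001, 0.141, 0.99, -0.0]
wrist_force: [-1.2, 0.4, -1.9]
gripper_width: 0.0287
finger_force: 59.8
[ 0.52304816 -0.25939437  0.22012391] [ 0.52305048 -0.25673892  0.22021566] [-1.44767221e-03  1.40415889e-01  9.90091188e-01  8.50007788e-04] 0.02871383647460895 (np.float64(217.78248339928072), np.float64(126.03410239636807)) (np.float64(252.56372642668288), np.float64(221.40051899724267))
```

View pics/w2b.png

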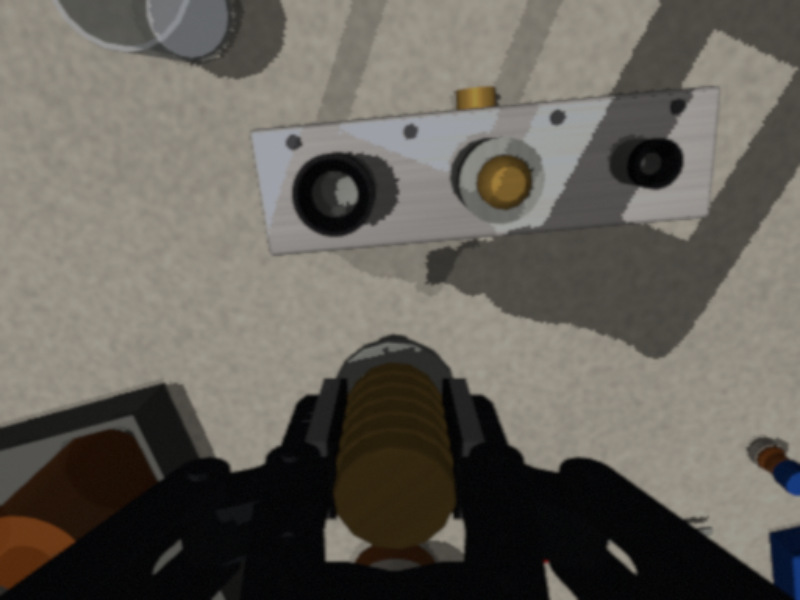

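The wrist view, enlarged, shows the free wide fitting's rim at (334,194), or raw (214,124). The plugged one is at (503,182) and the narrow one at (654,163). The silencer hangs upright in the fingers, with its flange's far edge at (393,338), or raw (251.5,216).

Run:
```python
from h import *
c=np.load("w2.npy",allow_pickle=True).item();im=cv2.imread("pics/w2.png");g=cv2.cvtColor(im,cv2.COLOR_BGR2GRAY)
m=(g<45);m[:,:180]=0;m[:,250:]=0;m[:90]=0;m[160:]=0
m=m.astype(np.uint8);cs,_=cv2.findContours(m,0,2);q=max(cs,key=cv2.contourArea);print(cv2.boundingRect(q),cv2.minEnclosingCircle(q),cv2.fitEllipse(cv2.convexHull(q)))
(u,v)=cv2.fitEllipse(cv2.convexHull(q))[0]
P=plane(c,u,v,.096);pr=lambda z,r:np.array([proj(c,np.array([P[0],P[1],z])+r*np.array([np.cos(t),np.sin(t),0])) for t in np.linspace(0,6.28,60)])
a=pr(.096,.021);print("fit",P,a.min(0),a.max(0))
T=np.array([.52305,-.2580,.2201]);R=np.array([[-.962,.274,0],[.274,.962,0],[0,0,-1]])
for dx in(-.004,0,.004):
  for z in(-.0088,-.0138):
    a=np.array([proj(c,T+[0,0,z]+R@np.array([dx+.021*np.cos(t),.021*np.sin(t),0])) for t in np.linspace(0,6.28,90)]);print(dx,z,a.min(0),a.max(0))
sub=im[200:240,200:300];
for col in(246,252,258):print(col,g[206:240:1,col].tolist())
```

```text
(188, 98, 53, 53) ((214.63157653808594, 123.36842346191406), 27.139272689819336) ((214.33038330078125, 123.59965515136719), (51.84621047973633, 53.985435485839844), 57.883522033691406)
fit [ 0.46441891 -0.27405012  0.096     ] [187.90870964  96.08074321] [240.71038589 149.79884162]
-0.004 -0.0088 [214.39106766 218.16453381] [296.12510926 291.47223824]
-0.004 -0.0138 [215.42867446 214.51769782] [294.92833292 286.14985738]
0 -0.0088 [214.08087559 210.5808571 ] [296.40351786 284.94908038]
0 -0.0138 [215.13428333 207.12411712] [295.19069128 279.76386901]
0.004 -0.0088 [213.76618479 202.88288037] [296.68596674 278.33481436]
0.004 -0.0138 [214.83574096 199.62230745] [295.45675143 273.29107123]
246 [139, 140, 143, 145, 148, 147, 144, 141, 126, 85, 45, 36, 46, 76, 106, 105, 85, 58, 49, 56, 55, 48, 45, 43, 44, 44, 38, 32, 31, 30, 30, 32, 36, 35]
252 [143, 140, 140, 141, 144, 145, 141, 118, 67, 35, 33, 35, 45, 72, 104, 107, 105, 103, 92, 61, 44, 42, 42, 44, 44, 42, 35, 30, 30, 30, 31, 35, 36, 34]
258 [146, 143, 144, 145, 147, 148, 148, 141, 112, 64, 37, 36, 40, 59, 90, 103, 96, 68, 48, 43, 43, 44, 44, 44, 45, 43, 38, 31, 30, 30, 30, 30, 35, 36]
```

```bash
python3 -m crank '[{"twist":[0,0,0],"delta_pos":[30,-16,0],"fingers":1},{"twist":[0,0,0],"delta_pos":[56,-30,15],"fingers":1},{"twist":[0,0,0],"delta_pos":[56,-30,45],"fingers":1},{"twist":[0,0,0],"delta_pos":[56,-30,66],"fingers":1},{"twist":[0,0,0],"delta_pos":[56,-30,66],"fingers":1}]'
python3 - <<'E'
from h import *
a=capture("scene");cv2.imwrite("pics/s3.png",a);b=capture("top");w=capture("wrist");cv2.imwrite("pics/t3.png",b);cv2.imwrite("pics/w3.png",w)
f=lambda i,x,y,W,H:cv2.resize(i[y:y+H,x:x+W],(400,400),interpolation=3)
cv2.imwrite("pics/d.png",np.hstack([f(a,150,85,80,80),f(w,160,100,180,180)]));print(get_state()["ee_pos"])
E
```

```text
time_s: 5.08
ee_pos: [0.4608, -0.2657, 0.1542]
orientation: [-0.002, 0.138, 0.99, 0.002]
wrist_force: [0.3, -0.4, -1.9]
gripper_width: 0.0287
finger_force: 59.7
[ 0.46260807 -0.26797603  0.15704183]
```

View pics/d.png

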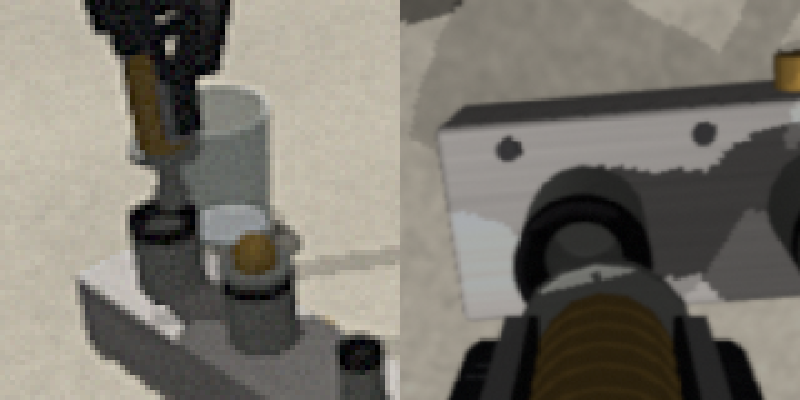

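The left half (scene) shows the tube tip hanging over the mouth, with the rim at (163,222) and the flange at (168,150). The right half (wrist) has the fitting's rim centre at about u 584, left of the silencer axis at 606, which is roughly 5 mm off. I'll let the arm settle and measure once more.

```bash
python3 -m crank '[{"twist":[0,0,0],"delta_pos":[0,0,0],"fingers":1},{"twist":[0,0,0],"delta_pos":[0,0,0],"fingers":1}]' | sed -n 2p
python3 - <<'E'
from h import *
s=get_state();c=calibration("wrist");w=capture("wrist");cv2.imwrite("pics/w4.png",w)
c2=calibration("wrist");g=cv2.cvtColor(w,cv2.COLOR_BGR2GRAY);print(s["ee_pos"],np.round(c["T"][:3,3],4),np.round(c2["T"][:3,3],4))
for r in range(176,222,4):
    q=np.where(g[r,195:290]<32)[0]+195;print(r,q.min() if len(q) else 0,q.max() if len(q) else 0,len(q))
z=.096
for x,y in((.4644,-.2741),(.4644,-.270),(.4674,-.2741)):
    a=np.array([proj(c,[x+.021*np.cos(t),y+.021*np.sin(t),z]) for t in np.linspace(0,6.28,90)]);print(x,y,a.min(0),a.max(0))
print(g[168:224,243].tolist());cv2.imwrite("pics/e.png",cv2.resize(w[150:260,180:320],(800,600),interpolation=3))
E
```

```text
ee_pos: [0.4624, -0.2686, 0.157]
[ 0.46244006 -0.26863441  0.15700008] [ 0.3868 -0.2473  0.3   ] [ 0.3867 -0.2473  0.2998]
176 0 0 0
180 0 0 0
184 0 0 0
188 232 256 25
192 225 263 39
196 221 268 48
200 219 270 39
204 217 272 31
208 216 273 29
212 215 274 28
216 214 274 28
220 214 274 20
0.4644 -0.2741 [213.87721525 187.54626285] [277.07734836 246.36665251]
0.4644 -0.27 [219.770701   185.88197495] [283.06884147 244.88747376]
0.4674 -0.2741 [215.26064198 191.8157602 ] [278.20638558 250.16448814]
[149, 148, 147, 145, 136, 100, 58, 41, 41, 41, 40, 41, 40, 40, 39, 41, 40, 35, 22, 9, 4, 7, 16, 19, 17, 15, 13, 10, 5, 4, 15, 36, 45, 48, 48, 48, 48, 47, 47, 48, 48, 47, 48, 48, 49, 49, 46, 39, 36, 37, 38, 54, 86, 113, 112, 99]
```

View pics/e.png

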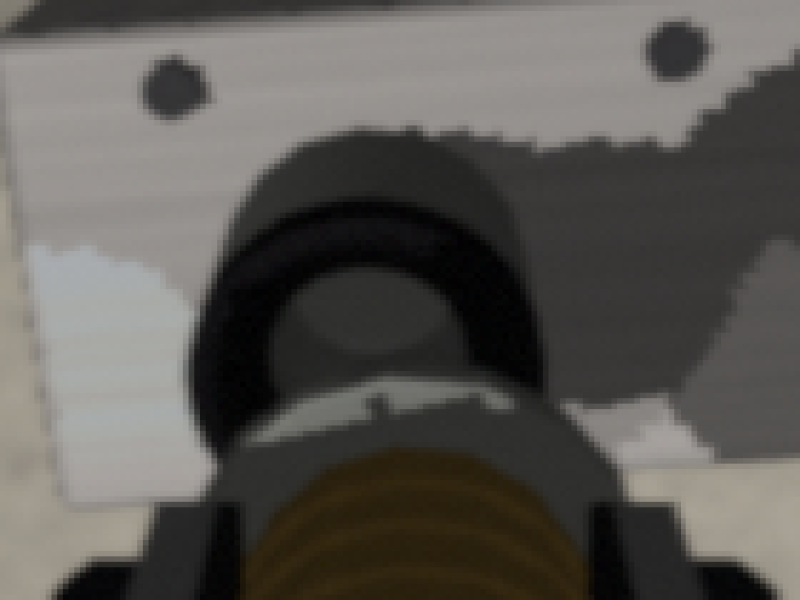

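The crop shows the rim spanning u 213.5–274.5, with its far edge at v 186. The silencer axis is at u 253 and the near edge of its flange at v 218.7. The correction is tool (+1.5, −6) mm, and then I descend into the mouth.

```bash
python3 -m crank '[{"twist":[0,0,0],"delta_pos":[1.5,-6,0],"fingers":1},{"twist":[0,0,0],"delta_pos":[1.5,-6,0],"fingers":1},{"twist":[0,0,0],"delta_pos":[1.5,-6,10],"fingers":1},{"twist":[0,0,0],"delta_pos":[1.5,-6,18],"fingers":1},{"twist":[0,0,0],"delta_pos":[1.5,-6,18],"fingers":1}]'
python3 -m crank '[{"twist":[0,0,0],"delta_pos":[0,0,5],"fingers":1},{"twist":[0,0,0],"delta_pos":[0,0,10],"fingers":1},{"twist":[0,0,0],"delta_pos":[0,0,14],"fingers":1},{"twist":[0,0,0],"delta_pos":[0,0,14],"fingers":1}]'
```

```text
time_s: 6.15
ee_pos: [0.4583, -0.2732, 0.1371]
orientation: [-0.001, 0.138, 0.99, 0.001]
wrist_force: [-1.0, -0.2, -0.5]
gripper_width: 0.0291
finger_force: 59.7
time_s: 6.65
ee_pos: [0.4605, -0.2747, 0.1248]
orientation: [0.002, 0.139, 0.99, -0.001]
wrist_force: [5.2, -1.4, -0.9]
gripper_width: 0.0286
finger_force: 59.7
```

```bash
python3 -m crank '[{"twist":[0,0,0],"delta_pos":[-1.5,0,0],"fingers":1},{"twist":[0,0,0],"delta_pos":[-1.5,0,4],"fingers":1},{"twist":[0,0,0],"delta_pos":[-1.5,0,6],"fingers":1},{"twist":[0,0,0],"delta_pos":[-1.5,0,6],"fingers":1}]'
```

```text
time_s: 7.15
ee_pos: [0.4612, -0.2752, 0.1202]
orientation: [0.001, 0.138, 0.99, -0.001]
wrist_force: [1.3, 0.5, 11.9]
gripper_width: 0.0289
finger_force: 60.7
```

At the teeth, with a 12 N push. Pressing on.

```bash
python3 -m crank '[{"twist":[0,0,0],"delta_pos":[0,0,2],"fingers":1},{"twist":[0,0,0],"delta_pos":[0,0,4],"fingers":1},{"twist":[0,0,0],"delta_pos":[0,0,6],"fingers":1},{"twist":[0,0,0],"delta_pos":[0,0,8],"fingers":1},{"twist":[0,0,0],"delta_pos":[0,0,8],"fingers":1}]'
```

```text
time_s: 7.78
ee_pos: [0.4605, -0.2746, 0.1108]
orientation: [0.0, 0.138, 0.99, -0.0]
wrist_force: [1.7, -0.6, 6.2]
gripper_width: 0.0288
finger_force: 60.2
```

```bash
python3 -m crank '[{"twist":[0,0,0],"delta_pos":[0,0,1.5],"fingers":1},{"twist":[0,0,0],"delta_pos":[0,0,3],"fingers":1},{"twist":[0,0,0],"delta_pos":[0,0,3],"fingers":1}]'
```

```text
time_s: 8.15
ee_pos: [0.4606, -0.2747, 0.1105]
orientation: [0.001, 0.138, 0.99, -0.001]
wrist_force: [-5.3, 3.8, 24.9]
gripper_width: 0.0289
finger_force: 62.4
```

It has bottomed: the force rises to 25 N with no more travel. Next I relieve the push, open partway, retreat and check.

```bash
python3 -m crank '[{"twist":[0,0,0],"delta_pos":[0,0,-4],"fingers":1},{"twist":[0,0,0],"delta_pos":[0,0,-4],"fingers":1}]'
python3 -m crank '[{"twist":[0,0,0],"delta_pos":[0,0,0],"fingers":0.3},{"twist":[0,0,0],"delta_pos":[0,0,0],"fingers":0.3},{"twist":[0,0,0],"delta_pos":[0,0,0],"fingers":0.3},{"twist":[0,0,0],"delta_pos":[0,0,0],"fingers":0.3}]'
python3 -m crank '[{"twist":[0,0,0],"delta_pos":[0,0,-20],"fingers":0.3},{"twist":[0,0,0],"delta_pos":[0,0,-50],"fingers":0.3},{"twist":[0,0,0],"delta_pos":[0,0,-100],"fingers":0.3},{"twist":[0,0,0],"delta_pos":[0,0,-140],"fingers":0.3},{"twist":[0,0,0],"delta_pos":[0,0,-140],"fingers":0.3}]'
python3 - <<'E'
from h import *
a=capture("scene");b=capture("top");w=capture("wrist")
f=lambda i,x,y,W,H:cv2.resize(i[y:y+H,x:x+W],(400,300),interpolation=3)
cv2.imwrite("pics/f.png",np.vstack([np.hstack([f(a,150,80,120,90),f(a,260,165,120,90)]),np.hstack([f(b,100,150,340,255),f(w,0,0,512,384)])]))
E
```

```text
time_s: 8.4
ee_pos: [0.4603, -0.2742, 0.1111]
orientation: [-0.0, 0.138, 0.99, 0.0]
wrist_force: [2.4, -0.9, 0.2]
gripper_width: 0.029
finger_force: 59.7
time_s: 8.9
ee_pos: [0.4602, -0.2742, 0.1111]
orientation: [-0.0, 0.138, 0.99, 0.0]
wrist_force: [0.1, 0.2, 0.1]
gripper_width: 0.06
finger_force: 0.0
time_s: 9.52
ee_pos: [0.4619, -0.2756, 0.2551]
orientation: [0.003, 0.138, 0.99, -0.002]
wrist_force: [-0.4, -0.3, -0.5]
gripper_width: 0.06
finger_force: 0.0
```

View pics/f.png

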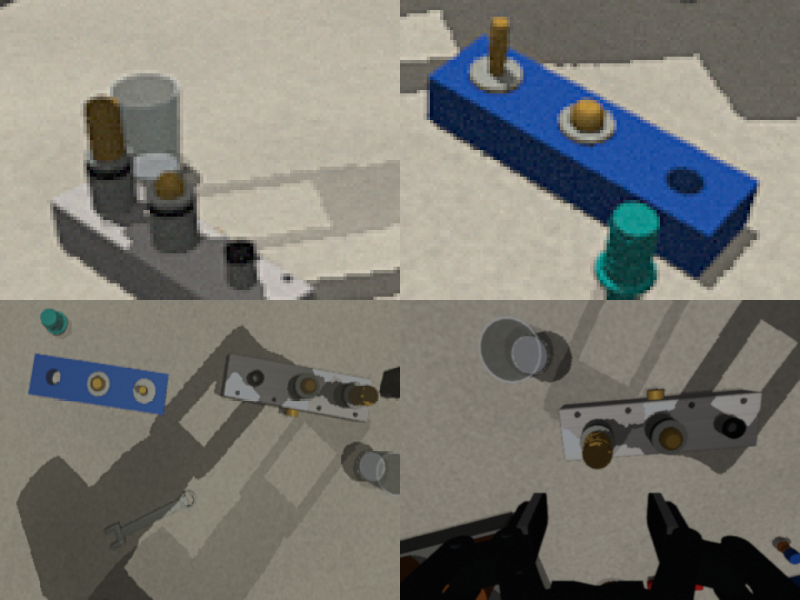

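The silencer stands upright with its flange on the black collar at (108,160). The plug and tail are still in the rack at (587,118) and (498,65), and the gripper is clear. Handing in.

```bash
python3 -c "from workcell import *;print(close_job())"
```

```text
the job is handed in; nothing more can be done
None
```

The silencer is pushed home in the free wide fitting, past the teeth with its flange on the black collar, and released; the plug and hose tail still stand in the rack, and I handed the job in at about 9.7 s.

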